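# Dose three disinfectant tablets

### The job

Stand the handled steel bowl on the desk, centred under the spout of the tablet dispenser, then turn the dispenser's paddle knob exactly three clicks clockwise (seen from above), so that three tablets drop into the bowl. Then carry the bowl to the round cork mat, stand it in the middle of the mat and seat the steel lid on it. Lose no tablet, and leave the other things on the desk where they are.

Things in the scene. Friction and masses are not known exactly. Their poses are not given: they have to be found in the camera images.
- dispenser: Tablet dispenser fixed to the desk: clear drum on a grey column, black paddle knob on top. Origin on the desk on the drum's vertical axis, z up, -x towards its spout. Foot plate 130 x 130 x 12 mm (x -45 to +85 mm), column 60 x 60 mm (x -10 to +50). The clear spout housing, 45 mm wide, reaches from the column to x = -148 mm; its underside is 76 mm over the desk
- drum (a point): Centre of the drum's floor, 136 mm over the desk, axes as the dispenser. Drum 156 mm across, 34 mm high, closed on top. Its rotor has twelve pockets and turns with the knob; each click clockwise brings the next pocket over the drop hole on the -x side, whence its tablet rolls out of the spout. The pocket at the hole starts empty, the next five hold one tablet each
- spout (a point): Centre of the spout's open mouth (39 x 39 mm, facing down), 128 mm from the dispenser's axis on its -x side, 76 mm over the desk; tablets fall from here
- paddle (a joint): Angle of the paddle knob in rad, 0 at the start, growing as it turns clockwise seen from above. Spring detents (clicks) every 30 degrees (0.524 rad): let go less than half a click away, it settles on the nearest. Turning takes up to about 0.12 N m. A stop at -0.15 keeps it from turning backwards. A tablet falls at about 0.35 to 0.6 of each click
- paddle_grip (a point): Point on the knob's vertical axis, 202 mm over the desk, where to grip the paddle. The paddle is an upright black bar 52 mm long along this point's x, 12 mm thick along its y, from 180 to 216 mm over the desk; it turns with the knob. Nothing else stands above 177 mm there
- bowl: Round steel bowl, 90 mm across the rim and 84 mm at the foot, 45 mm tall, wall 3.5 mm, floor 4 mm thick with a low cone 5 mm high in its middle, 180 g, one straight black handle to its -x side. Origin at the centre of its underside, z up. The handle is a bar 14 mm wide, 18 mm tall (20 to 38 mm over the underside), reaching to 116 mm from the centre
- bowl_grip (a point): Point in the bowl's handle, 90 mm from the bowl's centre towards -x and 30 mm over its underside, where to grip it; the axes are the bowl's (x from the handle to the bowl's centre)
- lid: Steel lid for the bowl: a disc 94 mm across, 4 mm thick (6 to 10 mm over the underside), with a boss 71 mm across, 6 mm tall beneath it that drops inside the bowl (inner width 83 mm at the rim), and a black round knob on top, 22 mm across, from 15 to 43 mm over the underside. Origin at the centre of the boss's underside, z up; it lies on the desk knob up. Seated, its origin is 39 mm above the bowl's
- mat: Round cork mat, 124 mm across, 5 mm thick, fixed on the desk; origin at the centre of its underside
- tablet1: White round tablet (ball), 20 mm across, 10 g, origin at its centre; number 1 to fall
- tablet2: White round tablet (ball), 20 mm across, 10 g, origin at its centre; number 2 to fall
- tablet3: White round tablet (ball), 20 mm across, 10 g, origin at its centre; number 3 to fall
- tablet4: White round tablet (ball), 20 mm across, 10 g, origin at its centre; number 4 to fall
- tablet5: White round tablet (ball), 20 mm across, 10 g, origin at its centre; number 5 to fall
- mug: blue ceramic tea mug, 76 mm across, 85 mm tall, ear to one side (loose bystander); origin at the centre of its underside
- sprayer: clear spray bottle with a black trigger head, 68 mm across, 165 mm tall (loose bystander); origin at the centre of its underside
- flask: pink vacuum flask, 64 mm across, 195 mm tall (loose bystander); origin at the centre of its underside
- carton: small white carton 110 x 65 x 40 mm, lying flat (loose bystander); origin at the centre of its underside
- stamp: wooden-handled rubber stamp, 38 mm across, 66 mm tall (loose bystander); origin at the centre of its underside
Mind the look-alikes: they are no part of the job. Leave any green look-alike of the lid alone.

How it is judged:
On the way, in this order (a step that is already met when the one before it is completed fails the run):
1. the bowl stands on the desk under the spout (centre within 25 mm of it), the knob not yet turned (horizontal distance between bowl and spout below 0.025 m and height (world z) of bowl below 0.005 m and angle between bowl's own z axis and vertical below 0.08 rad and value of joint paddle below 0.15 rad), for 0.2 s.
2. the knob stands three clicks on, with three tablets in the bowl (value of joint paddle between 1.4408 and 1.7008 rad and horizontal distance between each of tablet1, tablet2, tablet3 and bowl below 0.036 m and z of tablet1 in the frame of bowl between 0.008 and 0.034 m and z of tablet2 in the frame of bowl between 0.008 and 0.034 m and z of tablet3 in the frame of bowl between 0.008 and 0.034 m), for 0.2 s.
3. the bowl stands on the mat with the three tablets in it (horizontal distance between bowl and mat below 0.03 m and height (world z) of bowl between 0.002 and 0.009 m and angle between bowl's own z axis and vertical below 0.08 rad and horizontal distance between each of tablet1, tablet2, tablet3 and bowl below 0.036 m and z of tablet1 in the frame of bowl between 0.008 and 0.034 m and z of tablet2 in the frame of bowl between 0.008 and 0.034 m and z of tablet3 in the frame of bowl between 0.008 and 0.034 m), for 0.2 s.
At the end, for the whole second after the job is handed in: The bowl stands upright on the cork mat (centres within 30 mm), tablets 1 to 3 in it, the lid seated on it (centred within 9 mm, level, fully down within 3 mm), both at rest; the knob stands at three clicks (within 0.13 rad) and tablets 4 and 5 are still in the drum (all of step 3 and horizontal distance between lid and bowl below 0.009 m and z of lid in the frame of bowl between 0.036 and 0.042 m and angle between the z axis of lid and the z axis of bowl, either way round below 0.06 rad and z of each of tablet4, tablet5 in the frame of dispenser above 0.126 m and value of joint paddle between 1.4408 and 1.7008 rad and linear speed of each of bowl, lid below 0.02 m/s); the robot touches nothing.
It fails at once if a bystander (mug, sprayer, flask, carton or stamp) is shifted by more than 30 mm (distance of any of mug, sprayer, flask, carton, stamp from where it was at the start of the episode above 0.03 m).
It also fails if it takes over 72 s, if anything falls off the work surface, if the arm or the gripper's body presses on something with over 40 N, if the wrist force passes 120 N, or if a joint passes its speed limit or range.

### The arm

A 6-joint arm with a two-finger parallel gripper is mounted at the origin on the work surface. World frame = base frame: x ahead of the robot, y to its left, z up, the work surface at z = 0. Lengths are in m, angles in rad, forces in N, time in s.
With the tool pointing down it reaches from about 0.35 to 0.85 m from the base axis. Payload 8.1 kg.
Tool frame: the origin (TCP) lies at the centre of the arm's flange, where the gripper is bolted on; the fingertips stand 186 mm ahead of it and the grasp point (between the pads) lies ctrl.grasp_offset ahead of it (ctrl.grasp_offset is the distance from the TCP to the grasp point, in m); z points along the fingers, y is the direction in which the jaws open and shut (so a half turn about z gives the same grasp; the last joint's range is limited). The gripper opens to 93 mm and grips with 3 to 60 N. Pads are 15 mm wide; open, the fingers measure 128 mm over their backs; the gripper's body (75 mm by 188 mm) begins 65 mm behind the grasp point.
Start: joints at [-1.204, 0.13, 1.488, -0, 1.523, -0.085], TCP at [0.262, -0.54, 0.405] pointing down, gripper open.
Joint ranges: [-2.96, 2.96], [-0.89, 2.26], [0.02, 2.5], [-1.34, 4.48], [0, 2.73], [-2.66, 2.66]. Speed limits (rad/s): [2.39, 2.39, 2.79, 3.14, 3.14, 3.14].

### API

Orientations are given as a unit quaternion [w, x, y, z].
In Python, from plant import ctrl, viewer, workorder gives the robot as it stands. The module is installed in compiled form; this text tells all that it offers.
- The arm moves only by the tool arm_command, never from a script. Its argument "rows" is a list that holds one entry, the list of rows, each a list of 7 numbers: the shift along the tool's x, y, z in mm, then the turn, a rotation vector about the tool's x, y, z in rad, then the closure, from 0 (fully open) to 1 (shut). In form: [[[tx, ty, tz, wx, wy, wz, claw], ...]]. A call has 1 to 20 rows; each row is the pose to reach, as a shift and turn from the pose commanded when the call began, along the tool's axes at that moment; what a row does not reach only later rows make up. A row lasts 1/10 s, in which the tool goes at most 50 mm and 8.59 degrees, less where a joint would pass 70% of its speed; a pose out of reach is approached as far as the arm can. A call with a gripper value outside its range is refused whole. The fingers move at their own pace and stop on an object; "force" is the grip in N (left out, the last holds). Time passes only in rows, so rows that repeat a pose let the fingers close. It gives the time, the measured TCP pose, the force and the opening at its end, in the units of the state.
- ctrl.observe(): the state, without advancing time (a new reading comes with each control period).
- viewer.camera(name): name is "side" or "top"; returns a dict with "frame" (420x560x3 uint8, blue, green, red), "fx", "fy", "cx", "cy" (pixels), "world_to_cam" (4x4, takes a point from world to camera coordinates). Camera axes: x right, y down, z forward; pixel columns grow to the right and rows downward; lengths in m; the calibration is good to about 2 mm. A picture is of the moment at which its call begins. There is no depth.
- workorder.finish_job(): hands the job in, once; it reports no verdict.
Trained networks look in the newest picture that a camera, given by its name, has taken for a name from the list of things; names that differ only in an ending like _2 or _b are one class to them, and where a whole thing is asked for, a point or a joint stands for the part that bears it (a point fixed in the world has none). Each returns a list of dicts, best first, with "score" (0 to 1); they miss things now and then, are a little off and sometimes report something else, mostly with a low value. They report only what shows in the picture. A call takes as long as a camera call. They do not tell look-alikes from the thing itself.
- viewer.outline_of(camera, thing): "mask" (420x560 bool, what is visible of it).
- viewer.place_of(camera, thing): "at" ([x, y, z] in m, in world coordinates, good to about 4 mm: a listed point, or the origin of a listed thing).
The state is a dict: "time_s": time; "joints": joint angles; "joint_vel": joint speeds; "tau": joint torques, N m; "tcp_pos": TCP position; "tcp_rot": TCP orientation; "force": force on the tool from outside, world axes, zero at the start; "moment": the same for the moment, N m; "opening": finger opening in m.
Only numpy, scipy, OpenCV 4.12 (cv2) and the standard library are available. Lean on these libraries where they do the work, as an engineer would, in place of code of your own. Each camera call takes 0.05 s, during which the arm holds its last target. There are 200 camera calls.

## Working session

There is one attempt and no reset: what is moved stays moved. The work goes in short steps, Python scripts to look and compute and a tool call to move; the robot and the scene stay as the last step left them, time stands still between calls to the robot, and variables do not carry over. Pictures are saved under pics/ and viewed, about 8 in all and at most 12, crops included, and the job is handed in when it is done.

Besides the shell and the picture viewer there is one more tool, called after "Emit:" by a JSON object that holds its "api" and its "payload", one argument or row to a line. arm_command: Moves the arm, as the interface text tells. Its arguments: {"type":"object","properties":{"rows":{"type":"array","items":{"type":"array","items":{"type":"array","items":{"type":"number"}}}},"force":{"type":"number"}},"required":["rows"]}

```bash
mkdir -p pics; cat > h.py <<'E'
import numpy as np, cv2
from plant import ctrl, viewer, workorder
from scipy.spatial.transform import Rotation as R
def proj(c,p):
    q=c["world_to_cam"]@np.r_[p,1]; return np.array([c["fx"]*q[0]/q[2]+c["cx"],c["fy"]*q[1]/q[2]+c["cy"]])
def ray(c,uv):
    T=np.linalg.inv(c["world_to_cam"]); d=T[:3,:3]@np.array([(uv[0]-c["cx"])/c["fx"],(uv[1]-c["cy"])/c["fy"],1]); return T[:3,3],d
def onz(c,uv,z):
    o,d=ray(c,uv); return o+d*(z-o[2])/d[2]
def state():
    s=ctrl.observe(); r=s["tcp_rot"]; M=R.from_quat([r[1],r[2],r[3],r[0]]).as_matrix()
    return s,np.array(s["tcp_pos"]),M
E
python3 - <<'E'
from h import *
s,p,M=state(); print(s["time_s"],p,M.round(3),ctrl.grasp_offset)
ims=[]
for n in("top","side"):
    c=viewer.camera(n); cv2.imwrite(f"pics/{n}0.png",c["frame"]); print(n,c["fx"],np.linalg.inv(c["world_to_cam"])[:3].round(3).tolist())
    for t in "dispenser spout paddle_grip bowl bowl_grip lid mat mug sprayer flask carton stamp".split():
        for d in viewer.place_of(n,t)[:2]: print(t,round(d["score"],2),np.round(d["at"],3),proj(c,d["at"]).round())
E
```

```text
0.0 [ 0.26189544 -0.53956296  0.40369844] [[ 0.9    0.437 -0.001]
 [ 0.437 -0.9    0.002]
 [ 0.    -0.002 -1.   ]] 0.1673
top 455.53796531428253 [[0.019, -0.986, 0.164, 0.277], [-1.0, -0.019, -0.001, -0.005], [0.004, -0.164, -0.986, 1.642]]
dispenser 0.88 [ 0.639  0.039 -0.003] [267. 188.]
paddle_grip 0.42 [0.638 0.038 0.204] [266. 175.]
paddle_grip 0.22 [0.625 0.491 0.001] [144. 189.]
bowl 0.86 [ 0.489 -0.398 -0.004] [386. 230.]
bowl_grip 0.78 [ 0.399 -0.404  0.025] [390. 255.]
bowl_grip 0.65 [ 0.492 -0.398 -0.001] [386. 230.]
lid 0.88 [ 0.33  -0.153 -0.003] [318. 273.]
lid 0.8 [ 0.47  -0.236 -0.001] [341. 235.]
mat 0.86 [0.493 0.391 0.001] [169. 225.]
mat 0.45 [0.458 0.231 0.002] [212. 236.]
mug 0.64 [ 0.453  0.229 -0.001] [213. 237.]
sprayer 0.8 [0.626 0.489 0.003] [144. 189.]
flask 0.61 [ 0.616 -0.491  0.002] [411. 197.]
carton 0.78 [ 0.656 -0.232 -0.002] [340. 185.]
stamp 0.5 [ 0.676  0.226 -0.002] [216. 177.]
side 517.6120329919612 [[-0.87, -0.293, 0.397, -0.003], [-0.493, 0.545, -0.678, 0.91], [-0.018, -0.786, -0.618, 0.951]]
dispenser 0.79 [ 0.64   0.037 -0.   ] [241. 232.]
spout 0.9 [0.51  0.016 0.075] [286. 221.]
spout 0.45 [0.639 0.04  0.001] [241. 232.]
paddle_grip 0.66 [0.639 0.035 0.201] [237. 172.]
bowl 0.75 [ 0.488 -0.398  0.002] [355. 168.]
bowl_grip 0.57 [ 0.399 -0.402  0.031] [382. 167.]
lid 0.83 [ 0.328 -0.152  0.005] [373. 226.]
lid 0.61 [ 0.466 -0.239  0.   ] [340. 196.]
mat 0.74 [ 0.488  0.384 -0.003] [214. 347.]
mat 0.64 [0.637 0.037 0.2  ] [237. 173.]
mug 0.92 [ 0.452  0.227 -0.002] [264. 304.]
sprayer 0.79 [ 0.622  0.487 -0.003] [135. 356.]
flask 0.85 [ 0.623 -0.49   0.002] [329. 144.]
carton 0.73 [ 0.659 -0.227  0.003] [282. 180.]
stamp 0.55 [ 0.678  0.224 -0.004] [189. 271.]
```

```bash
python3 - <<'E'
import cv2
a=cv2.imread("pics/top0.png")[130:330,110:450];cv2.imwrite("pics/a.png",cv2.resize(a,None,fx=2.3,fy=2.3,interpolation=2))
a=cv2.imread("pics/side0.png")[110:410,90:430];cv2.imwrite("pics/b.png",cv2.resize(a,None,fx=2,fy=2,interpolation=2))
E
```

```text
(no output)
```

View pics/a.png

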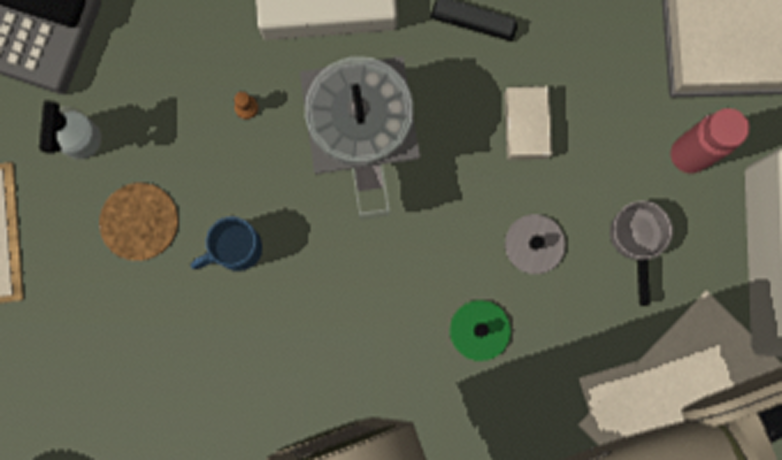

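View pics/b.png

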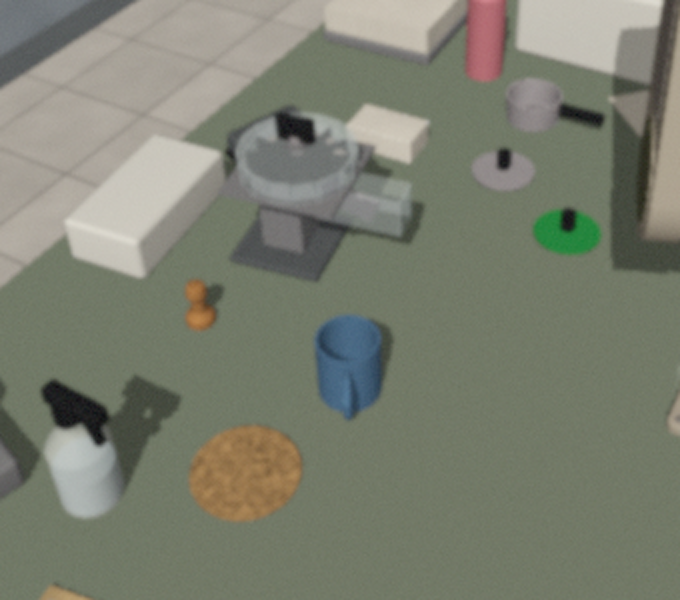

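Two views agree. The steel lid is the grey one at (0.468, -0.237), and the green one at (0.33, -0.15) is the look-alike. In the top crop the bowl is at (640,230) with its handle pointing down, the spout at (372,200), the mat at (139,222), and the paddle lies along the spout axis, about 9°.

```bash
cat >> h.py <<'E'
def go(g,yaw):
    s,p,M=state(); Z=np.array([0,0,-1.]); X=np.array([np.cos(yaw),np.sin(yaw),0]); N=np.c_[X,np.cross(Z,X),Z]
    t=np.array(g)-Z*ctrl.grasp_offset
    print("shift mm",(M.T@(t-p)*1000).round(1),"turn",R.from_matrix(M.T@N).as_rotvec().round(3))
def now():
    s,p,M=state(); print("t",round(s["time_s"],2),"grasp",(p+M[:,2]*ctrl.grasp_offset).round(4),"yaw",round(np.arctan2(M[1,0],M[0,0]),3),"j",np.round(s["joints"],2),"open",round(s["opening"],4),"F",np.round(s["force"],1),np.round(s["moment"],2))
E
python3 - <<'E'
from h import *
now(); go([.399,-.403,.10],.055)
for n in("top","side"):
    c=viewer.camera(n)
    for t in "bowl","bowl_grip","spout","paddle_grip": 
        m=viewer.outline_of(n,t)
        if m:
            v,u=np.nonzero(m[0]["mask"]); print(n,t,round(m[0]["score"],2),u.mean().round(1),v.mean().round(1),len(u),u.min(),u.max(),v.min(),v.max())
    for t in "spout","bowl","bowl_grip","paddle_grip": 
        for d in viewer.place_of(n,t)[:1]: print(n,t,round(d["score"],2),np.round(d["at"],4))
E
```

```text
t 1.3 grasp [ 0.262  -0.5398  0.2374] yaw 0.452 j [-1.2   0.13  1.49 -0.    1.52 -0.09] open 0.0928 F [ 0.4 -0.8 -0.4] [0.01 0.03 0.  ]
shift mm [183.  -63.2 137.4] turn [-0.     0.     0.397]
top bowl 0.88 387.9 232.6 629 375 400 217 261
top bowl_grip 0.64 388.1 232.7 636 375 401 217 262
top spout 0.9 265.9 181.1 2241 241 291 154 224
top spout 0.91 [0.5151 0.0152 0.077 ]
top bowl 0.97 [ 0.4878 -0.3973 -0.0073]
top bowl_grip 0.76 [ 0.4003 -0.4021  0.0296]
top paddle_grip 0.62 [0.6401 0.0376 0.2014]
side bowl 0.65 361.3 162.8 809 343 392 149 175
side bowl_grip 0.95 361.1 162.6 788 343 391 148 175
side spout 0.93 243.8 205.8 5194 199 295 165 249
side paddle_grip 0.71 236.7 174.3 332 227 247 165 184
side spout 0.91 [0.5141 0.0159 0.0769]
side bowl 0.81 [ 0.4885 -0.3988 -0.002 ]
side bowl_grip 0.67 [ 0.394  -0.399   0.0299]
side paddle_grip 0.57 [0.6388 0.0342 0.1984]
```

Emit:
{"api": "arm_command", "payload": {
  "rows": [
    [[40,-15,0,0,0,0.1,0],[80,-30,0,0,0,0.2,0],[120,-45,30,0,0,0.3,0],[160,-60,70,0,0,0.4,0],[183,-63,110,0,0,0.4,0],[183,-63,137,0,0,0.4,0],[183,-63,137,0,0,0.4,0],[183,-63,137,0,0,0.4,0]]
  ],
  "force": 25
}}

```text
time_s: 3.0
tcp_pos: [0.399, -0.4033, 0.2681]
tcp_rot: [-0.0, 1.0, 0.026, -0.0]
force: [-0.2, -0.6, 1.0]
opening: 0.0929
```

```bash
python3 - <<'E'
from h import *
now(); go([.398,-.402,.03],.05)
E
```

```text
t 3.0 grasp [ 0.3988 -0.4032  0.1008] yaw 0.052 j [-0.88  0.15  1.72 -0.    1.27  0.64] open 0.0929 F [-0.2 -0.6  1. ] [ 0.04 -0.    0.02]
shift mm [-0.8 -1.3 70.8] turn [-0.001  0.001  0.002]
```

Emit:
{"api": "arm_command", "payload": {
  "rows": [
    [[0,-1,30,0,0,0,0],[0,-1,55,0,0,0,0],[0,-1,70,0,0,0,0],[0,-1,70,0,0,0,0],[0,-1,70,0,0,0,1],[0,-1,70,0,0,0,1],[0,-1,70,0,0,0,1],[0,-1,70,0,0,0,1],[0,-1,70,0,0,0,1],[0,-1,70,0,0,0,1],[0,-1,70,0,0,0,1],[0,-1,70,0,0,0,1]]
  ],
  "force": 25
}}

```text
time_s: 4.2
tcp_pos: [0.3991, -0.4022, 0.1977]
tcp_rot: [-0.0, 1.0, 0.026, -0.0]
force: [0.1, -0.2, 0.5]
opening: 0.0334
```

```bash
python3 - <<'E'
from h import *
now()
for n in("top","side"):
    c=viewer.camera(n)
    for t in "bowl","bowl_grip":
        for d in viewer.place_of(n,t)[:1]: print(n,t,round(d["score"],2),np.round(d["at"],4))
E
```

```text
t 4.2 grasp [ 0.399  -0.4022  0.0304] yaw 0.052 j [-0.88  0.24  1.76 -0.    1.14  0.64] open 0.0334 F [ 0.1 -0.2  0.5] [-0.01  0.03 -0.  ]
top bowl 0.89 [ 0.4895 -0.3982 -0.0037]
side bowl 0.88 [ 0.4868 -0.395   0.0016]
side bowl_grip 0.92 [ 0.3935 -0.4001  0.0305]
```

Emit:
{"api": "arm_command", "payload": {
  "rows": [
    [[0,0,0,0,0,0,1],[0,0,0,0,0,0,1],[0,0,0,0,0,0,1],[0,0,0,0,0,0,1],[0,0,0,0,0,0,1],[0,0,0,0,0,0,1],[0,0,-10,0,0,0,1],[0,0,-30,0,0,0,1],[0,0,-55,0,0,0,1],[0,0,-80,0,0,0,1],[0,0,-80,0,0,0,1]]
  ]
}}

```text
time_s: 5.6
tcp_pos: [0.4001, -0.4035, 0.2825]
tcp_rot: [0.003, 1.0, 0.026, 0.002]
force: [-0.4, -0.5, -1.1]
opening: 0.0139
```

```bash
python3 - <<'E'
from h import *
now(); go([.4235,-.1047,.12],.052)
for n in("top","side"):
    c=viewer.camera(n)
    for t in "bowl","bowl_grip":
        for d in viewer.place_of(n,t)[:1]: print(n,t,round(d["score"],2),np.round(d["at"],4))
E
```

```text
t 5.6 grasp [ 0.4009 -0.4044  0.1152] yaw 0.052 j [-0.88  0.13  1.71 -0.    1.29  0.64] open 0.0139 F [-0.4 -0.5 -1.1] [-0.06  0.17  0.02]
shift mm [  38.9 -297.1   -6.4] turn [ 0.006 -0.004 -0.   ]
top bowl 0.79 [ 0.4909 -0.3979  0.0813]
top bowl_grip 0.56 [ 0.6272  0.4906 -0.    ]
side bowl 0.83 [ 0.487  -0.3958  0.0782]
side bowl_grip 0.64 [ 0.3963 -0.3999  0.107 ]
```

Emit:
{"api": "arm_command", "payload": {
  "rows": [
    [[2,-20,0,0,0,0,1],[6,-55,0,0,0,0,1],[11,-95,0,0,0,0,1],[17,-135,0,0,0,0,1],[23,-175,0,0,0,0,1],[28,-215,0,0,0,0,1],[33,-250,0,0,0,0,1],[37,-280,0,0,0,0,1],[39,-297,0,0,0,0,1],[39,-297,10,0,0,0,1],[39,-297,35,0,0,0,1],[39,-297,60,0,0,0,1],[39,-297,70,0,0,0,1],[39,-297,70,0,0,0,1]]
  ]
}}

```text
time_s: 7.3
tcp_pos: [0.4213, -0.1036, 0.2053]
tcp_rot: [-0.001, 1.0, 0.026, -0.002]
force: [0.0, -0.3, -2.3]
opening: 0.0138
```

```bash
python3 - <<'E'
from h import *
now(); go([.4235,.0115,.04],.052)
for n in("top","side"):
    c=viewer.camera(n)
    for t in "bowl","bowl_grip","spout":
        for d in viewer.place_of(n,t)[:1]: print(n,t,round(d["score"],2),np.round(d["at"],4))
E
```

```text
t 7.3 grasp [ 0.4204 -0.1034  0.038 ] yaw 0.051 j [-0.36 -0.12  2.13 -0.    1.14  1.16] open 0.0138 F [ 0.  -0.3 -2.3] [-0.01  0.2   0.04]
shift mm [   8.1 -114.9   -1.8] turn [-0.002  0.005 -0.001]
top bowl 0.52 [ 0.5109 -0.0975  0.0015]
top spout 0.93 [0.5132 0.0164 0.0735]
side bowl 0.72 [ 0.5123 -0.0982  0.0127]
side bowl_grip 0.7 [ 4.537e-01  2.278e-01 -2.000e-04]
side spout 0.76 [0.5124 0.0171 0.0771]
```

Emit:
{"api": "arm_command", "payload": {
  "rows": [
    [[1,-15,0,0,0,0,1],[3,-40,0,0,0,0,1],[5,-70,0,0,0,0,1],[7,-95,0,0,0,0,1],[8,-110,0,0,0,0,1],[8,-115,0,0,0,0,1],[8,-115,0,0,0,0,1],[8,-115,4,0,0,0,1],[8,-115,7.5,0,0,0,1],[8,-115,7.5,0,0,0,1],[8,-115,7.5,0,0,0,1]]
  ]
}}

```text
time_s: 8.8
tcp_pos: [0.4247, 0.0112, 0.2001]
tcp_rot: [0.0, 1.0, 0.025, -0.0]
force: [-0.7, 0.5, -1.0]
opening: 0.0135
```

```bash
python3 - <<'E'
from h import *
now()
for n in("top","side"):
    c=viewer.camera(n); cv2.imwrite(f"pics/{n}1.png",c["frame"])
    for t in "bowl","bowl_grip","spout":
        for d in viewer.place_of(n,t)[:1]: print(n,t,round(d["score"],2),np.round(d["at"],4))
a=cv2.imread("pics/side1.png")[130:280,190:370];a=cv2.resize(a,None,fx=3,fy=3)
cv2.imwrite("pics/c.png",a)
E
```

```text
t 8.8 grasp [0.4246 0.0112 0.0328] yaw 0.051 j [-0.09 -0.14  2.15 -0.    1.13  1.43] open 0.0135 F [-0.7  0.5 -1. ] [-0.06  0.1   0.02]
top bowl 0.62 [ 0.5141  0.0172 -0.004 ]
top spout 0.91 [0.5158 0.0148 0.0769]
side bowl 0.75 [0.5122 0.0172 0.0056]
side bowl_grip 0.7 [0.4187 0.0144 0.0327]
side spout 0.67 [0.5135 0.0106 0.0772]
```

View pics/c.png

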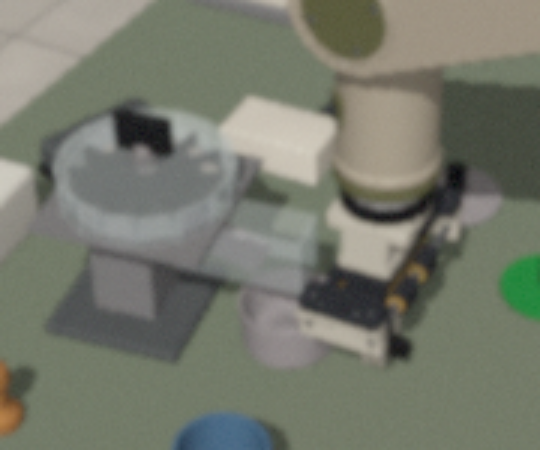

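The picture shows the bowl under the spout at (285,325), close to the desk. I'll lower it the last 2 mm and release.

Emit:
{"api": "arm_command", "payload": {
  "rows": [
    [[0,0,2.5,0,0,0,1],[0,0,2.5,0,0,0,1],[0,0,2.5,0,0,0,0],[0,0,2.5,0,0,0,0],[0,0,2.5,0,0,0,0],[0,0,2.5,0,0,0,0],[0,0,2.5,0,0,0,0],[0,0,2.5,0,0,0,0],[0,0,-40,0,0,0,0],[0,0,-85,0,0,0,0],[0,0,-130,0,0,0,0],[0,0,-175,0,0,0,0],[0,0,-220,0,0,0,0],[0,0,-240,0,0,0,0],[0,0,-240,0,0,0,0]]
  ]
}}

```text
time_s: 10.7
tcp_pos: [0.4253, 0.0116, 0.4445]
tcp_rot: [0.0, 1.0, 0.026, 0.004]
force: [0.2, 0.3, 0.2]
opening: 0.0929
```

```bash
python3 - <<'E'
from h import *
now()
P=[]
for n in("top","side"):
    c=viewer.camera(n); cv2.imwrite(f"pics/{n}2.png",c["frame"])
    for t in "bowl","bowl_grip","spout","paddle_grip":
        for d in viewer.place_of(n,t)[:1]: print(n,t,round(d["score"],2),np.round(d["at"],4))
go([.639,.037,.275],.165+np.pi-.0001)
# paddle angle from dark pixels in top view at z=.216
c=viewer.camera("top"); f=cv2.cvtColor(c["frame"],cv2.COLOR_BGR2GRAY)
u,v=proj(c,[.639,.037,.21]).astype(int); print(u,v)
q=f[v-20:v+20,u-20:u+20]; yy,xx=np.nonzero(q<45)
w=np.array([onz(c,(x+u-20,y+v-20),.216)[:2] for x,y in zip(xx,yy)])
if len(w)>5: print(len(w),w.mean(0),np.ptp(w,axis=0),cv2.fitLine(w.astype(np.float32),2,0,.01,.01).ravel())
E
```

```text
t 10.7 grasp [0.4265 0.0115 0.2772] yaw 0.052 j [-0.09 -0.37  1.88  0.    1.63  1.43] open 0.0929 F [0.2 0.3 0.2] [0.02 0.   0.  ]
top bowl_grip 0.58 [0.4263 0.0108 0.0306]
top paddle_grip 0.67 [0.6393 0.039  0.2022]
side bowl 0.95 [0.5134 0.0199 0.    ]
side bowl_grip 0.64 [0.4214 0.0132 0.0292]
side spout 0.63 [0.5117 0.0156 0.0778]
side paddle_grip 0.83 [0.6347 0.0366 0.1997]
shift mm [215.5 -14.2  -3.1] turn [2.000e-03 0.000e+00 3.029e+00]
265 173
57 [0.63358606 0.03771678] [0.05280123 0.01716747] [0.9816997  0.19043545 0.63358605 0.03771678]
```

Emit:
{"api": "arm_command", "payload": {
  "rows": [
    [[40,-3,0,0,0,-0.15,0],[80,-6,0,0,0,-0.3,0],[120,-9,0,0,0,-0.45,0],[160,-12,0,0,0,-0.6,0],[200,-14,0,0,0,-0.75,0],[214,-14,0,0,0,-0.9,0],[214,-14,0,0,0,-1.05,0],[214,-14,0,0,0,-1.2,0],[214,-14,0,0,0,-1.35,0],[214,-14,0,0,0,-1.5,0],[214,-14,0,0,0,-1.65,0],[214,-14,0,0,0,-1.65,0]]
  ]
}}

```text
time_s: 12.45
tcp_pos: [0.6377, 0.0367, 0.4398]
tcp_rot: [-0.0, 0.658, 0.753, -0.0]
force: [0.3, 0.4, 0.4]
opening: 0.0932
```

Emit:
{"api": "arm_command", "payload": {
  "rows": [
    [[0,0,0,0,0,-0.15,0],[0,0,0,0,0,-0.3,0],[0,0,0,0,0,-0.45,0],[0,0,0,0,0,-0.6,0],[0,0,0,0,0,-0.75,0],[0,0,0,0,0,-0.9,0],[0,0,0,0,0,-1.05,0],[0,0,0,0,0,-1.2,0],[0,0,0,0,0,-1.35,0],[0,0,0,0,0,-1.5,0],[0,0,0,0,0,-1.6,0],[0,0,0,0,0,-1.6,0]]
  ]
}}

```text
time_s: 13.65
tcp_pos: [0.6377, 0.0367, 0.4401]
tcp_rot: [-0.0, -0.079, 0.997, 0.0]
force: [-0.2, 0.3, 0.1]
opening: 0.0929
```

```bash
python3 - <<'E'
from h import *
now(); go([.6385,.037,.202],.165-np.pi)
c=viewer.camera("side")
for t in "bowl","paddle_grip":
        for d in viewer.place_of("side",t)[:1]: print(t,round(d["score"],2),np.round(d["at"],4))
E
```

```text
t 13.65 grasp [0.6376 0.0367 0.2728] yaw -2.984 j [-0.02  0.22  1.32  0.    1.6  -1.75] open 0.0929 F [-0.2  0.3  0.1] [ 0.01 -0.12 -0.06]
shift mm [-0.9  0.1 70.8] turn [ 0.    -0.    -0.008]
bowl 0.66 [0.5131 0.0162 0.0029]
paddle_grip 0.6 [0.6367 0.0379 0.2026]
```

Emit:
{"api": "arm_command", "payload": {
  "rows": [
    [[-1,0,35,0,0,0,0],[-1,0,60,0,0,0,0],[-1,0,70,0,0,0,0],[-1,0,70,0,0,0,1],[-1,0,70,0,0,0,1],[-1,0,70,0,0,0,1],[-1,0,70,0,0,0,1],[-1,0,70,0,0,0,1],[-1,0,70,0,0,0,1],[-1,0,70,0,0,0,1],[-1,0,70,0,0,0,1],[-1,0,70,0,0,0,1],[-1,0,70,0,0,0,1],[-1,0,70,0,0,0,1],[-1,0,70,0,0,0,1],[-1,0,70,0,0,0,1],[-1,0,70,0,0,0,1]]
  ],
  "force": 30
}}

```text
time_s: 15.5
tcp_pos: [0.6384, 0.0382, 0.3702]
tcp_rot: [-0.0, -0.081, 0.997, 0.001]
force: [-1.4, 5.8, 0.7]
opening: 0.016
```

```bash
python3 - <<'E'
from h import *
now()
E
```

```text
t 15.5 grasp [0.6383 0.0386 0.2029] yaw -2.98 j [-0.02  0.25  1.41  0.    1.48 -1.75] open 0.016 F [-1.4  5.8  0.7] [ 1.29  0.06 -0.02]
```

Emit:
{"api": "arm_command", "payload": {
  "rows": [
    [[0,1.5,0,0,0,0,1],[0,1.5,0,0,0,0,1],[0,1.5,0,0,0,0,1],[0,1.5,0,0,0,0,1]]
  ]
}}

```text
time_s: 15.9
tcp_pos: [0.6383, 0.0386, 0.3701]
tcp_rot: [-0.0, -0.08, 0.997, 0.0]
force: [-0.8, 4.0, -0.6]
opening: 0.016
```

```bash
python3 - <<'E'
from h import *
now()
E
```

```text
t 15.9 grasp [0.6383 0.0387 0.2028] yaw -2.981 j [-0.02  0.25  1.41  0.    1.48 -1.75] open 0.016 F [-0.8  4.  -0.6] [ 0.76 -0.03  0.02]
```

```bash
python3 - <<'E'
from h import *
c=viewer.camera("side"); cv2.imwrite("pics/side3.png",c["frame"])
a=cv2.resize(cv2.imread("pics/top2.png")[140:215,230:305],None,fx=5,fy=5,interpolation=2)
b=cv2.resize(c["frame"][120:195,195:295],None,fx=5,fy=5,interpolation=2)[:, :420]
cv2.imwrite("pics/d.png",np.hstack([a,b]))
E
```

```text
(no output)
```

View pics/d.png

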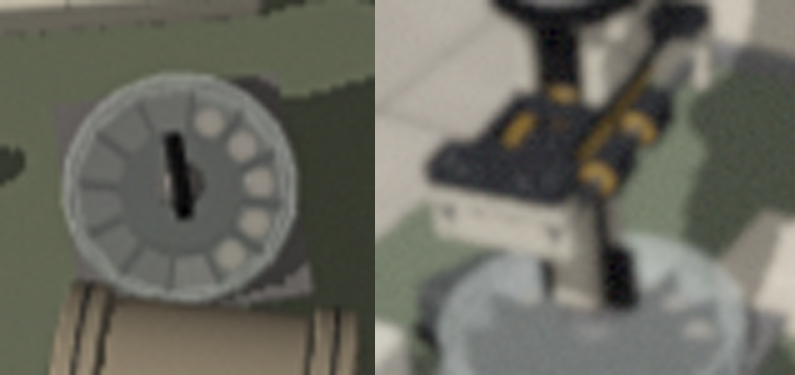

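Emit:
{"api": "arm_command", "payload": {
  "rows": [
    [[0,2,0,0,0,0,1],[0,2,0,0,0,0,1],[0,2,0,0,0,0,1],[0,2,0,0,0,0,1]]
  ]
}}

```text
time_s: 16.35
tcp_pos: [0.6382, 0.0393, 0.3702]
tcp_rot: [0.0, -0.08, 0.997, -0.001]
force: [1.6, -5.9, -1.8]
opening: 0.0162
```

```bash
python3 - <<'E'
from h import *
now()
E
```

```text
t 16.35 grasp [0.6383 0.039  0.2029] yaw -2.982 j [-0.02  0.25  1.41 -0.    1.48 -1.75] open 0.0162 F [ 1.6 -5.9 -1.8] [-0.93 -0.31  0.03]
```

Emit:
{"api": "arm_command", "payload": {
  "rows": [
    [[0,-0.8,0,0,0,0,1],[0,-0.8,0,0,0,0.08,1],[0,-0.8,0,0,0,0.16,1],[0,-0.8,0,0,0,0.24,1],[0,-0.8,0,0,0,0.32,1],[0,-0.8,0,0,0,0.4,1],[0,-0.8,0,0,0,0.48,1],[0,-0.8,0,0,0,0.524,1],[0,-0.8,0,0,0,0.524,1],[0,-0.8,0,0,0,0.524,1]]
  ]
}}

```text
time_s: 17.35
tcp_pos: [0.6383, 0.0395, 0.3702]
tcp_rot: [0.0, 0.18, 0.984, 0.0]
force: [2.3, -1.9, -1.7]
opening: 0.0164
```

```bash
python3 - <<'E'
from h import *
now()
c=viewer.camera("side"); cv2.imwrite("pics/side4.png",c["frame"])
for t in "tablet1","paddle_grip","bowl":
    for d in viewer.place_of("side",t)[:5]: print(t,round(d["score"],2),np.round(d["at"],4))
cv2.imwrite("pics/e.png",cv2.resize(c["frame"][130:250,190:320],None,fx=4,fy=4,interpolation=2))
E
```

```text
t 17.35 grasp [0.6383 0.0395 0.2029] yaw 2.779 j [-0.02  0.25  1.41  0.    1.48 -1.23] open 0.0164 F [ 2.3 -1.9 -1.7] [-0.27 -0.47 -0.01]
paddle_grip 0.7 [0.6365 0.0374 0.1991]
paddle_grip 0.68 [0.422  0.0108 0.0308]
bowl 0.86 [ 5.116e-01  1.830e-02 -5.000e-04]
```

View pics/e.png

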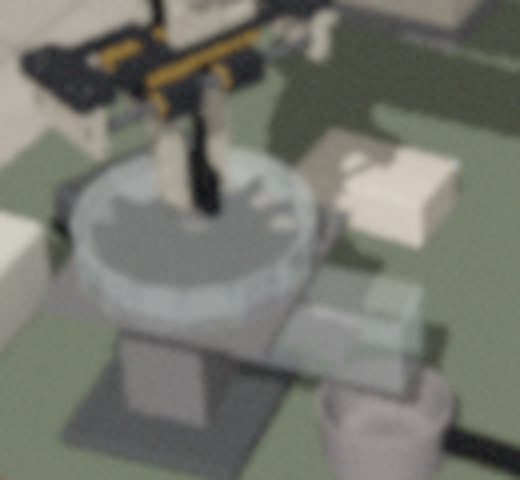

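Emit:
{"api": "arm_command", "payload": {
  "rows": [
    [[0,0,0,0,0,0,1],[0,0,0,0,0,0,1],[0,0,0,0,0,0,1],[0,0,0,0,0,0.1,1],[0,0,0,0,0,0.2,1],[0,0,0,0,0,0.26,1]]
  ]
}}

```text
time_s: 18.15
tcp_pos: [0.6383, 0.0397, 0.3702]
tcp_rot: [0.0, 0.309, 0.951, 0.0]
force: [4.6, -1.5, -3.5]
opening: 0.016
```

```bash
python3 - <<'E'
from h import *
now()
for n in("side","top"):
  c=viewer.camera(n); cv2.imwrite(f"pics/{n}5.png",c["frame"])
  for t in "tablet1","bowl":
    for d in viewer.place_of(n,t)[:5]: print(n,t,round(d["score"],2),np.round(d["at"],4))
E
```

```text
t 18.15 grasp [0.6384 0.0397 0.2029] yaw 2.514 j [-0.02  0.25  1.41  0.    1.48 -0.96] open 0.016 F [ 4.6 -1.5 -3.5] [-0.18 -0.79  0.06]
side bowl 0.82 [5.116e-01 1.300e-02 3.000e-04]
top tablet1 0.24 [0.6249 0.4894 0.    ]
```

Emit:
{"api": "arm_command", "payload": {
  "rows": [
    [[0,0,0,0,0,0.08,1],[0,0,0,0,0,0.16,1],[0,0,0,0,0,0.24,1],[0,0,0,0,0,0.26,1],[0,0,0,0,0,0.26,1],[0,0,0,0,0,0.26,1],[0,0,0,0,0,0.26,1],[0,0,0,0,0,0.34,1],[0,0,0,0,0,0.42,1],[0,0,0,0,0,0.5,1],[0,0,0,0,0,0.58,1],[0,0,0,0,0,0.66,1],[0,0,0,0,0,0.74,1],[0,0,0,0,0,0.78,1],[0,0,0,0,0,0.78,1],[0,0,0,0,0,0.78,1],[0,0,0,0,0,0.78,1]]
  ]
}}

```text
time_s: 20.15
tcp_pos: [0.6387, 0.04, 0.3703]
tcp_rot: [0.001, 0.645, 0.764, 0.001]
force: [9.0, 1.4, -5.8]
opening: 0.0157
```

```bash
python3 - <<'E'
from h import *
now()
E
```

```text
t 20.15 grasp [0.6391 0.0401 0.203 ] yaw 1.739 j [-0.02  0.25  1.41  0.    1.47 -0.19] open 0.0157 F [ 9.   1.4 -5.8] [ 0.16 -1.71 -0.07]
```

Emit:
{"api": "arm_command", "payload": {
  "rows": [
    [[0,0,0,0,0,0,0],[0,0,0,0,0,0,0],[0,0,0,0,0,0,0],[0,0,0,0,0,0,0],[0,0,0,0,0,0,0],[0,0,0,0,0,0,0],[0,0,-40,0,0,0,0],[0,0,-80,0,0,0.1,0],[-20,-35,-80,0,0,0.25,0],[-40,-75,-80,0,0,0.4,0],[-60,-115,-80,0,0,0.55,0],[-80,-155,-80,0,0,0.7,0],[-100,-195,-80,0,0,0.85,0],[-120,-235,-80,0,0,1.0,0],[-147,-268,-80,0,0,1.15,0],[-147,-268,-80,0,0,1.3,0],[-147,-268,-80,0,0,1.45,0],[-147,-268,-80,0,0,1.6,0],[-147,-268,-80,0,0,1.68,0],[-147,-268,-80,0,0,1.68,0]]
  ]
}}

```text
time_s: 22.15
tcp_pos: [0.3983, -0.15, 0.4504]
tcp_rot: [0.0, 1.0, 0.028, 0.0]
force: [-0.1, 0.2, -0.9]
opening: 0.093
```

```bash
python3 - <<'E'
from h import *
now()
for n in("side","top"):
  c=viewer.camera(n); cv2.imwrite(f"pics/{n}6.png",c["frame"])
  for t in "tablet1","bowl","bowl_grip","mat":
    for d in viewer.place_of(n,t)[:5]: print(n,t,round(d["score"],2),np.round(d["at"],4))
a=cv2.resize(cv2.imread("pics/top6.png")[145:235,220:310],None,fx=4.4,fy=4.4,interpolation=2)
b=cv2.resize(cv2.imread("pics/side6.png")[150:250,200:300],None,fx=3.96,fy=3.96,interpolation=2)
cv2.imwrite("pics/f.png",np.hstack([a,b]))
E
```

```text
t 22.15 grasp [ 0.3983 -0.15    0.2831] yaw 0.056 j [-0.48 -0.37  1.87  0.    1.64  1.03] open 0.093 F [-0.1  0.2 -0.9] [0.02 0.01 0.03]
side bowl 0.84 [0.5119 0.0164 0.    ]
side bowl 0.52 [ 0.6209 -0.4898  0.0017]
side mat 0.71 [ 0.4907  0.3844 -0.0032]
top tablet1 0.45 [0.5182 0.0436 0.0181]
top tablet1 0.35 [0.4972 0.0375 0.0122]
top bowl 0.87 [ 0.5158  0.0146 -0.0051]
top bowl_grip 0.73 [0.4225 0.0108 0.0278]
top mat 0.93 [ 0.4945  0.3843 -0.0013]
```

View pics/f.png

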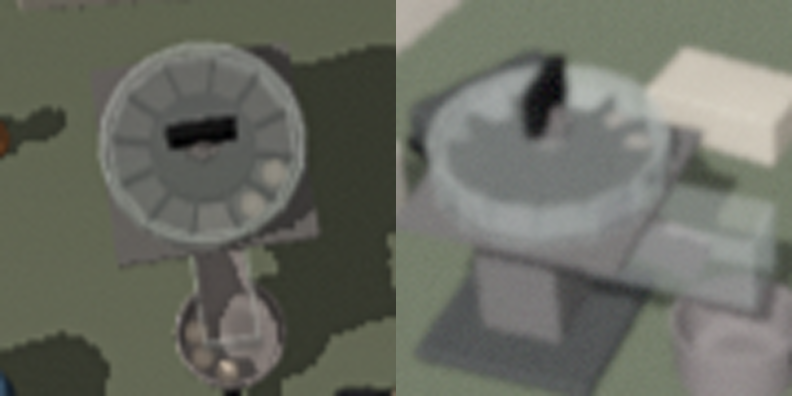

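The left crop shows three tablets in the bowl at (193,330), (203,355) and (228,370), two left in the drum at (272,170) and (250,203), and the paddle a quarter turn on. Next I'll grip the handle again.

```bash
python3 - <<'E'
from h import *
go([.4235,.0115,.0315],.052)
E
```

```text
shift mm [  34.5 -159.7  251.4] turn [-0.     0.     0.006]
```

Emit:
{"api": "arm_command", "payload": {
  "rows": [
    [[10,-40,20,0,0,0,0],[20,-85,40,0,0,0,0],[30,-130,60,0,0,0,0],[34,-160,85,0,0,0,0],[34,-160,130,0,0,0,0],[34,-160,175,0,0,0,0],[34,-160,215,0,0,0,0],[34,-160,240,0,0,0,0],[34,-160,251,0,0,0,0],[34,-160,251,0,0,0,0.3],[34,-160,251,0,0,0,0.6],[34,-160,251,0,0,0,0.8],[34,-160,251,0,0,0,0.8],[34,-160,251,0,0,0,0.8],[34,-160,251,0,0,0,0.8],[34,-160,251,0,0,0,0.8],[34,-160,251,0,0,0,0.8]]
  ],
  "force": 25
}}

```text
time_s: 24.35
tcp_pos: [0.4231, 0.0117, 0.1993]
tcp_rot: [-0.0, 1.0, 0.029, 0.0]
force: [0.2, -0.3, 0.4]
opening: 0.0338
```

Emit:
{"api": "arm_command", "payload": {
  "rows": [
    [[0,0,0,0,0,0,1],[0,0,0,0,0,0,1],[0,0,0,0,0,0,1],[0,0,0,0,0,0,1],[0,0,0,0,0,0,1],[0,0,0,0,0,0,1]]
  ],
  "force": 35
}}

```text
time_s: 24.95
tcp_pos: [0.423, 0.0117, 0.1992]
tcp_rot: [0.0, 1.0, 0.029, -0.0]
force: [-0.3, -0.3, -0.2]
opening: 0.0138
```

```bash
python3 - <<'E'
from h import *
now()
E
```

```text
t 24.95 grasp [0.423  0.0117 0.0319] yaw 0.058 j [-0.09 -0.15  2.16 -0.    1.13  1.42] open 0.0138 F [-0.3 -0.3 -0.2] [-0.02 -0.01 -0.04]
```

Emit:
{"api": "arm_command", "payload": {
  "rows": [
    [[0,0,-4,0,0,0,1],[0,0,-10,0,0,0,1],[-2,-5,-11,0,0,0,1],[-6,-15,-11,0,0,0,1],[-10,-30,-11,0,0,0,1],[-15,-45,-11,0,0,0,1],[-20,-60,-11,0,0,0,1],[-23,-74,-11,0,0,0,1],[-25,-84,-11,0,0,0,1],[-25,-87,-15,0,0,0,1],[-25,-87,-27,0,0,0,1],[-25,-87,-45,0,0,0,1],[-25,-87,-65,0,0,0,1],[-25,-87,-85,0,0,0,1],[-25,-87,-103,0,0,0,1],[-25,-87,-116,0,0,0,1],[-25,-87,-122,0,0,0,1],[-25,-87,-122,0,0,0,1]]
  ]
}}

```text
time_s: 26.75
tcp_pos: [0.3934, 0.097, 0.3222]
tcp_rot: [-0.0, 1.0, 0.029, 0.001]
force: [-0.5, 0.1, -2.6]
opening: 0.0137
```

```bash
python3 - <<'E'
from h import *
now(); go([.4025,.380,.1579],.058)
c=viewer.camera("side")
for t in "bowl","mug","tablet1","mat":
    for d in viewer.place_of("side",t)[:4]: print(t,round(d["score"],2),np.round(d["at"],4))
E
```

```text
t 26.75 grasp [0.3937 0.097  0.1549] yaw 0.057 j [ 0.12 -0.37  2.1  -0.    1.41  1.63] open 0.0137 F [-0.5  0.1 -2.6] [-0.    0.26  0.02]
shift mm [  25.3 -282.    -2.9] turn [-0.    -0.002 -0.001]
bowl 0.69 [ 0.62   -0.4904 -0.0009]
bowl 0.62 [0.3955 0.0991 0.1547]
bowl 0.56 [0.4861 0.1031 0.1246]
mug 0.86 [ 4.553e-01  2.283e-01 -3.000e-04]
tablet1 0.42 [0.4849 0.1033 0.1249]
tablet1 0.26 [ 6.216e-01  4.893e-01 -3.000e-04]
mat 0.7 [ 4.889e-01  3.856e-01 -1.000e-04]
mat 0.54 [0.3899 0.0978 0.1533]
```

Emit:
{"api": "arm_command", "payload": {
  "rows": [
    [[0,-4,0,0,0,0,1],[1,-14,0,0,0,0,1],[3,-30,0,0,0,0,1],[5,-50,0,0,0,0,1],[7,-72,0,0,0,0,1],[9,-94,0,0,0,0,1],[11,-116,0,0,0,0,1],[13,-138,0,0,0,0,1],[15,-160,0,0,0,0,1],[17,-182,0,0,0,0,1],[19,-204,0,0,0,0,1],[21,-226,0,0,0,0,1],[22,-246,0,0,0,0,1],[23,-262,0,0,0,0,1],[24,-274,0,0,0,0,1],[25,-280,0,0,0,0,1],[25,-282,0,0,0,0,1],[25,-282,0,0,0,0,1]]
  ]
}}

```text
time_s: 28.8
tcp_pos: [0.4018, 0.38, 0.3211]
tcp_rot: [0.0, 1.0, 0.029, -0.0]
force: [0.9, -0.4, -2.3]
opening: 0.0136
```

```bash
python3 - <<'E'
from h import *
now(); go([.4015,.380,.0369],.058)
for n in ("side","top"):
  c=viewer.camera(n)
  for t in "bowl","tablet1","mat":
    for d in viewer.place_of(n,t)[:3]: print(n,t,round(d["score"],2),np.round(d["at"],4))
E
```

```text
t 28.8 grasp [0.4018 0.3799 0.1538] yaw 0.058 j [ 0.66  0.06  1.72 -0.    1.36  2.18] open 0.0136 F [ 0.9 -0.4 -2.3] [0.04 0.17 0.01]
shift mm [-3.000e-01 -1.000e-01  1.169e+02] turn [ 0.  0. -0.]
side bowl 0.92 [0.4945 0.389  0.1221]
side mat 0.75 [ 0.4918  0.3844 -0.0054]
top bowl 0.63 [0.4954 0.3836 0.1151]
top bowl 0.51 [0.5112 0.0167 0.077 ]
top tablet1 0.6 [0.4991 0.4137 0.1351]
top tablet1 0.57 [0.4738 0.4038 0.1341]
top tablet1 0.42 [0.4626 0.3843 0.135 ]
top mat 0.79 [0.4932 0.3864 0.0015]
```

Emit:
{"api": "arm_command", "payload": {
  "rows": [
    [[-2,0,6,0,0,0,1],[-2,0,20,0,0,0,1],[-2,0,40,0,0,0,1],[-2,0,60,0,0,0,1],[-2,0,80,0,0,0,1],[-2,0,97,0,0,0,1],[-2,0,107,0,0,0,1],[-2,0,112,0,0,0,1],[-2,0,115,0,0,0,1],[-2,0,117,0,0,0,1],[-2,0,117,0,0,0,1],[-2,0,117,0,0,0,1]]
  ]
}}

```text
time_s: 30.4
tcp_pos: [0.4, 0.3803, 0.205]
tcp_rot: [-0.0, 1.0, 0.029, 0.001]
force: [0.6, -1.1, -2.8]
opening: 0.0135
```

```bash
python3 - <<'E'
from h import *
now()
E
```

```text
t 30.4 grasp [0.4002 0.3804 0.0377] yaw 0.058 j [0.67 0.19 1.8  0.   1.14 2.18] open 0.0135 F [ 0.6 -1.1 -2.8] [-0.01  0.21  0.01]
```

Emit:
{"api": "arm_command", "payload": {
  "rows": [
    [[0,0,1,0,0,0,1],[0,0,2,0,0,0,1],[0,0,2,0,0,0,1],[0,0,2,0,0,0,1]]
  ]
}}

```text
time_s: 30.8
tcp_pos: [0.3999, 0.3804, 0.2036]
tcp_rot: [-0.0, 1.0, 0.029, 0.0]
force: [-5.2, -1.3, 7.9]
opening: 0.0136
```

```bash
python3 - <<'E'
from h import *
now()
E
```

```text
t 30.8 grasp [0.4001 0.3806 0.0363] yaw 0.058 j [0.67 0.19 1.8  0.   1.14 2.18] open 0.0136 F [-5.2 -1.3  7.9] [-0.31  0.6  -0.13]
```

Emit:
{"api": "arm_command", "payload": {
  "rows": [
    [[0,0,0,0,0,0,0],[0,0,0,0,0,0,0],[0,0,0,0,0,0,0],[0,0,0,0,0,0,0],[0,0,0,0,0,0,0],[0,0,0,0,0,0,0],[0,0,-40,0,0,0,0],[0,0,-85,0,0,0,0],[0,0,-130,0,0,0,0],[0,0,-175,0,0,0,0],[0,0,-215,0,0,0,0]]
  ]
}}

```text
time_s: 31.9
tcp_pos: [0.3996, 0.3799, 0.4199]
tcp_rot: [-0.0, 1.0, 0.029, 0.001]
force: [-0.2, 0.8, 0.9]
opening: 0.0925
```

Emit:
{"api": "arm_command", "payload": {
  "rows": [
    [[2,40,0,0,0,0,0],[4,80,0,0,0,0,0],[6,125,0,0,0,0,0],[8,170,0,0,0,0,0],[11,215,0,0,0,0,0],[14,260,0,0,0,0,0],[16,305,0,0,0,0,0],[18,350,0,0,0,0,0],[20,395,0,0,0,0,0],[22,440,0,0,0,0,0],[25,485,0,0,0,0,0],[28,530,0,0,0,0,0],[30,575,0,0,0,0,0],[32,610,0,0,0,0,0],[32,620,0,0,0,0,0],[32,620,40,0,0,0,0],[32,620,80,0,0,0,0],[32,620,120,0,0,0,0],[32,620,140,0,0,0,0],[32,620,140,0,0,0,0]]
  ]
}}

```text
time_s: 33.9
tcp_pos: [0.466, -0.2354, 0.2733]
tcp_rot: [-0.002, 1.0, 0.029, -0.003]
force: [-0.4, 0.6, -0.0]
opening: 0.0929
```

```bash
python3 - <<'E'
from h import *
now()
for n in ("side","top"):
  c=viewer.camera(n);cv2.imwrite(f"pics/{n}7.png",c["frame"])
  for t in "bowl","tablet1","mat","lid":
    for d in viewer.place_of(n,t)[:3]: print(n,t,round(d["score"],2),np.round(d["at"],4))
go([.468,-.237,.033],.058)
a=cv2.resize(cv2.imread("pics/top7.png")[190:270,130:230],None,fx=4,fy=4,interpolation=2)
b=cv2.resize(cv2.imread("pics/side7.png")[140:220,290:390],None,fx=4,fy=4,interpolation=2)
cv2.imwrite("pics/g.png",np.hstack([a,b]))
E
```

```text
t 33.9 grasp [ 0.465  -0.2347  0.106 ] yaw 0.058 j [-0.57  0.03  1.84  0.    1.28  0.95] open 0.0929 F [-0.4  0.6 -0. ] [ 0.01  0.02 -0.03]
side bowl 0.66 [0.4921 0.3874 0.0061]
side tablet1 0.18 [ 0.462  -0.24    0.0006]
side mat 0.74 [ 0.4902  0.3865 -0.0006]
side lid 0.79 [ 0.328  -0.1512  0.0062]
side lid 0.72 [ 0.4633 -0.2414 -0.0025]
top bowl 0.62 [ 0.4924  0.3835 -0.0033]
top tablet1 0.57 [0.4715 0.4053 0.017 ]
top tablet1 0.53 [0.498  0.4137 0.0238]
top tablet1 0.36 [0.4635 0.3845 0.0222]
top mat 0.72 [0.6239 0.4893 0.0033]
top mat 0.55 [ 0.4909  0.3883 -0.0017]
top mat 0.51 [0.5148 0.0152 0.0735]
top lid 0.5 [ 0.4688 -0.2357 -0.0018]
shift mm [ 0.2 -0.3 77.8] turn [ 0.001 -0.001 -0.   ]
```

View pics/g.png

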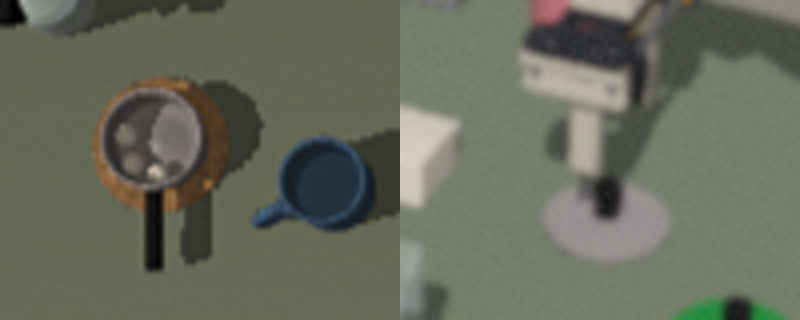

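The left crop shows the bowl on the mat with three tablets in it at (128,135), (135,162) and (157,172). The right crop shows the gripper over the grey lid's knob at (605,195).

Emit:
{"api": "arm_command", "payload": {
  "rows": [
    [[0,0,40,0,0,0,0],[-1,1,65,0,0,0,0],[-1,1,74,0,0,0,0],[-1,1,74,0,0,0,0.4],[-1,1,74,0,0,0,0.7],[-1,1,74,0,0,0,1],[-1,1,74,0,0,0,1],[-1,1,74,0,0,0,1],[-1,1,74,0,0,0,1],[-1,1,74,0,0,0,1],[-1,1,74,0,0,0,1],[-1,1,74,0,0,0,1],[-1,1,74,0,0,0,1],[-1,1,74,0,0,0,1],[-1,1,74,0,0,0,1],[-1,1,74,0,0,0,1]]
  ],
  "force": 35
}}

```text
time_s: 36.0
tcp_pos: [0.4665, -0.2382, 0.2032]
tcp_rot: [-0.0, 1.0, 0.029, -0.0]
force: [0.0, -0.4, -0.3]
opening: 0.0212
```

```bash
python3 - <<'E'
from h import *
now()
E
```

```text
t 36.0 grasp [ 0.4665 -0.2381  0.0359] yaw 0.058 j [-0.57  0.12  1.88 -0.    1.13  0.94] open 0.0212 F [ 0.  -0.4 -0.3] [0.06 0.04 0.02]
```

Emit:
{"api": "arm_command", "payload": {
  "rows": [
    [[0,0,-10,0,0,0,1],[0,0,-40,0,0,0,1],[0,0,-80,0,0,0,1],[0,0,-120,0,0,0,1],[0,0,-160,0,0,0,1],[0,0,-190,0,0,0,1],[0,0,-200,0,0,0,1],[4,-25,-200,0,0,0,1],[8,-60,-200,0,0,0,1],[12,-100,-200,0,0,0,1],[16,-140,-200,0,0,0,1],[20,-180,-200,0,0,0,1],[24,-220,-200,0,0,0,1],[28,-260,-200,0,0,0,1],[30,-300,-200,0,0,0,1],[32,-330,-200,0,0,0,1],[32,-350,-200,0,0,0,1],[32,-360,-200,0,0,0,1]]
  ]
}}

```text
time_s: 37.8
tcp_pos: [0.4772, 0.1247, 0.402]
tcp_rot: [-0.0, 1.0, 0.03, -0.001]
force: [-0.5, -0.4, -0.7]
opening: 0.0214
```

Emit:
{"api": "arm_command", "payload": {
  "rows": [
    [[2,-20,0,0,0,0,1],[5,-55,0,0,0,0,1],[9,-95,0,0,0,0,1],[14,-135,0,0,0,0,1],[19,-175,0,0,0,0,1],[24,-210,0,0,0,0,1],[27,-240,0,0,0,0,1],[29,-255,0,0,0,0,1],[30,-261,0,0,0,0,1],[30,-261,20,0,0,0,1],[30,-261,50,0,0,0,1],[30,-261,80,0,0,0,1],[30,-261,100,0,0,0,1],[30,-261,100,0,0,0,1],[30,-261,100,0,0,0,1]]
  ]
}}

```text
time_s: 39.3
tcp_pos: [0.4929, 0.3845, 0.3033]
tcp_rot: [0.0, 1.0, 0.028, -0.0]
force: [0.9, 0.4, 0.1]
opening: 0.0216
```

```bash
python3 - <<'E'
from h import *
now()
for i in range(2):
 for n in ("side","top"):
  c=viewer.camera(n);cv2.imwrite(f"pics/{n}8.png",c["frame"])
  for t in "bowl","lid","mat":
    for d in viewer.place_of(n,t)[:2]: print(n,t,round(d["score"],2),np.round(d["at"],4),proj(c,d["at"]).round())
a=cv2.resize(cv2.imread("pics/top8.png")[180:270,130:230],None,fx=4,fy=4,interpolation=2)
b=cv2.resize(cv2.imread("pics/side8.png")[280:370,160:260],None,fx=4,fy=4,interpolation=2)
cv2.imwrite("pics/h.png",np.hstack([a,b]))
E
```

```text
t 39.3 grasp [0.4928 0.3844 0.136 ] yaw 0.057 j [ 0.58  0.26  1.52 -0.    1.35  2.09] open 0.0216 F [0.9 0.4 0.1] [0.02 0.02 0.02]
side bowl 0.65 [0.4909 0.3851 0.0087] [212. 343.]
side lid 0.91 [0.4909 0.3818 0.1019] [208. 314.]
side lid 0.78 [ 0.3284 -0.1502  0.0083] [373. 226.]
side mat 0.66 [ 0.4893  0.3859 -0.0015] [212. 347.]
top bowl 0.42 [0.492  0.3872 0.0021] [170. 225.]
top lid 0.66 [0.4974 0.3874 0.1011] [163. 220.]
top lid 0.34 [0.6431 0.0373 0.1386] [266. 178.]
top mat 0.52 [ 0.4918  0.3879 -0.0008] [170. 226.]
side bowl 0.63 [0.4886 0.3889 0.0094] [211. 345.]
side lid 0.66 [ 0.329  -0.1513  0.0078] [372. 226.]
side lid 0.66 [ 0.4895  0.3878 -0.0008] [212. 347.]
side mat 0.89 [ 0.4882  0.3858 -0.0009] [213. 347.]
top bowl 0.46 [ 0.4918  0.3837 -0.0016] [171. 226.]
top bowl 0.45 [ 0.6155 -0.4907  0.0033] [411. 197.]
top lid 0.86 [ 0.329  -0.1528 -0.0014] [318. 274.]
top lid 0.53 [0.4945 0.3873 0.0963] [163. 221.]
top mat 0.42 [ 0.4942  0.3895 -0.0009] [169. 225.]
```

View pics/h.png

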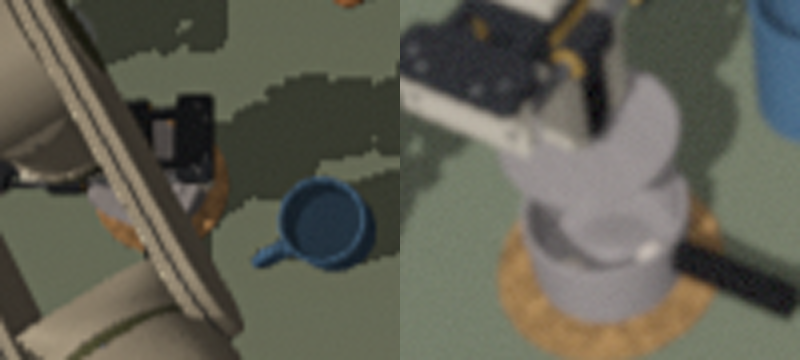

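The side crop (right) shows the lid hanging tilted in the grip: the disc runs from (505,165) to (680,95). I'll fit its tilt before lowering.

```bash
cat > tilt.py <<'E'
from h import *
from scipy.optimize import minimize
def fit(name):
    s,p,M=state(); g=p+M[:,2]*ctrl.grasp_offset
    c=viewer.camera("side"); f=c["frame"]; cv2.imwrite(f"pics/{name}raw.png",f)
    uv=proj(c,g-[0,0,.03]); best=None
    for m in viewer.outline_of("side","lid"):
        v,u=np.nonzero(m["mask"]); 
        if np.hypot(u.mean()-uv[0],v.mean()-uv[1])<25: best=m["mask"]; print("mask",m["score"],len(u)); break
    if best is None: print("no mask"); return
    a=np.linspace(0,2*np.pi,60); D=np.r_[[[.047*np.cos(t),.047*np.sin(t),z] for t in a for z in(.006,.010)],[[.0355*np.cos(t),.0355*np.sin(t),0] for t in a]]
    K=4
    def hull(q):
        # lid frame in tool frame: x=tool x, y=-tool y, z=-tool z ; tilt q0 about tool y, q1 about tool x, offset q2 along x
        B=M@np.diag([1,-1,-1.])
        Rt=M@R.from_rotvec([q[1],q[0],0]).as_matrix()@np.diag([1,-1,-1.])
        P=g+(D-[q[2],0,.0359])@Rt.T
        uv=np.array([proj(c,x) for x in P]); return cv2.convexHull((uv*K).astype(np.float32))
    mh=cv2.resize(best.astype(np.uint8),None,fx=K,fy=K,interpolation=0)
    cs,_=cv2.findContours(mh,0,1); cn=max(cs,key=cv2.contourArea)[:,0].astype(float)
    # keep convex-hull points of the mask only
    cn=cv2.convexHull(cn.astype(np.float32))
    tgt=np.zeros_like(mh); cv2.fillConvexPoly(tgt,cn.astype(np.int32),1)
    def cost(q):
        h=np.zeros_like(mh); cv2.fillConvexPoly(h,hull(q).astype(np.int32),1)
        return 1-(h&tgt).sum()/(h|tgt).sum()
    r=min((minimize(cost,[t,0,e],method="Nelder-Mead",options=dict(initial_simplex=np.array([[t,0,e],[t+.2,0,e],[t,.1,e],[t,0,e+.005]]))) for t in(-.5,-.2,.2,.5) for e in(0,)),key=lambda r:r.fun)
    print("tilt_y,tilt_x,off",r.x.round(3),"1-IoU",round(r.fun,3),"level:",round(cost([0,0,0]),3))
    o=cv2.resize(f,None,fx=K,fy=K,interpolation=2); cv2.polylines(o,[hull(r.x).astype(np.int32)],True,(0,0,255),1); cv2.polylines(o,[cn.astype(np.int32)],True,(0,255,0),1)
    u,v=(uv*K).astype(int); cv2.imwrite(f"pics/{name}.png",o[v-220:v+220,u-250:u+250])
E
python3 -c "
from tilt import *
fit('i')"
```

```text
mask 0.56 865
tilt_y,tilt_x,off [-0.219  0.015  0.002] 1-IoU 0.093 level: 0.225
```

View pics/i.png

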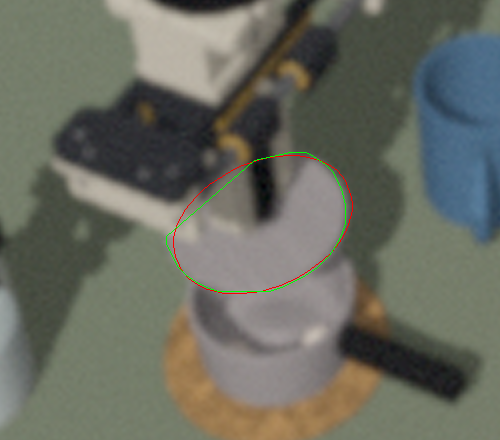

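Emit:
{"api": "arm_command", "payload": {
  "rows": [
    [[-9,0,0,0,0.055,0,1],[-18,0,1,0,0.11,0,1],[-28,0,2,0,0.17,0,1],[-38,0,4,0,0.23,0,1],[-38,0,4,0,0.23,0,1],[-38,0,4,0,0.23,0,1],[-38,0,4,0,0.23,0,1]]
  ],
  "force": 50
}}

```text
time_s: 40.9
tcp_pos: [0.4552, 0.3832, 0.2996]
tcp_rot: [-0.003, 0.993, 0.029, 0.114]
force: [-0.7, 0.3, -0.9]
opening: 0.0212
```

```bash
python3 -c "
from tilt import *
now();fit('j')
for i in range(2):
 for n in ('side','top'):
  viewer.camera(n)
  for t in ('bowl','lid'):
   for d in viewer.place_of(n,t)[:3]:
    if d['at'][1]>.3: print(n,t,round(d['score'],2),np.round(d['at'],4))
"
```

```text
t 40.9 grasp [0.4931 0.3854 0.1366] yaw 0.057 j [ 0.65  0.1   1.72 -0.14  1.13  2.22] open 0.0212 F [-0.7  0.3 -0.9] [ 0.07  0.16 -0.02]
mask 0.9 658
tilt_y,tilt_x,off [-0.54   0.192  0.003] 1-IoU 0.194 level: 0.415
side bowl 0.56 [0.4873 0.3893 0.0073]
side lid 0.87 [0.5    0.3831 0.1008]
side lid 0.26 [0.3992 0.3813 0.037 ]
top bowl 0.62 [0.49   0.3872 0.0021]
top lid 0.42 [0.5052 0.3857 0.0998]
side bowl 0.59 [0.4885 0.3855 0.0066]
side lid 0.59 [0.4971 0.3847 0.1011]
top bowl 0.64 [ 0.4944  0.3864 -0.0016]
top lid 0.7 [0.5012 0.387  0.0997]
```

View pics/j.png

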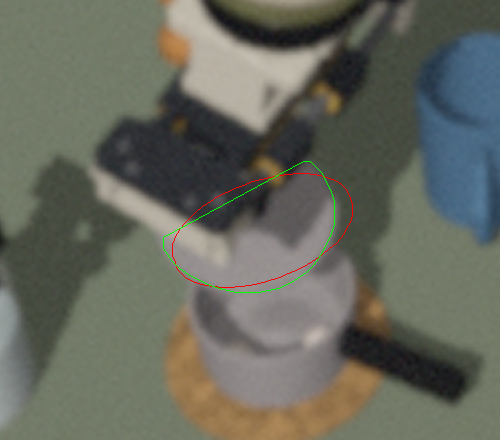

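```bash
cat > t2.py <<'E'
from h import *
from scipy.optimize import least_squares
def fit2():
    s,p,M=state(); g=p+M[:,2]*ctrl.grasp_offset; E=[]
    a=np.linspace(0,2*np.pi,120); D=np.r_[[[.047*np.cos(t),.047*np.sin(t),z] for t in a for z in(.006,.010)],[[.0355*np.cos(t),.0355*np.sin(t),0] for t in a]]
    for k in range(3):
        c=viewer.camera("side"); uv=proj(c,g-[0,0,.03])
        for m in viewer.outline_of("side","lid"):
            v,u=np.nonzero(m["mask"])
            if np.hypot(u.mean()-uv[0],v.mean()-uv[1])<25: break
        else: continue
        cols=np.unique(u); env=np.array([v[u==x].max() for x in cols])+.5
        mu=[cols.min()-.5+.0,cols.max()+.5]
        def res(q):
            th,e,d=q
            Rt=R.from_rotvec(M[:,1]*0+np.array([-np.sin(.057),np.cos(.057),0])*th).as_matrix()@R.from_euler("z",.057).as_matrix()
            # th: world tilt of lid about its own y (0 = level); grip point 35.9 mm above origin
            P=g+np.array([0,0,d])+(D-[e,0,.0359])@Rt.T
            h=np.array([proj(c,x) for x in P]); cc=cv2.convexHull(h.astype(np.float32))[:,0]
            out=[]
            dd=[cv2.pointPolygonTest(cc.reshape(-1,1,2),(float(x),float(y)),True) for x,y in zip(cols,env)]
            return np.r_[np.array(dd)[2:-2],(cc[:,0].min()-mu[0]),(cc[:,0].max()-mu[1]),d*500,e*200]
        for r in [min((least_squares(res,[t,0,0],loss="soft_l1",diff_step=1e-3,x_scale=[.1,.005,.003]) for t in(-.3,0,.3)),key=lambda r:r.cost)]:
            print("lid world tilt, off, dz",r.x.round(4),"cost",round(r.cost,2),len(cols),"| level cost",round(.5*(res([0,0,0])**2).sum(),1))
E
python3 -c "
from t2 import *
fit2()"
```

```text
lid world tilt, off, dz [-0.2038  0.0019  0.005 ] cost 4.6 44 | level cost 26.8
lid world tilt, off, dz [-0.2662  0.0024  0.0058] cost 5.89 44 | level cost 39.5
```

```bash
python3 - <<'E'
from h import *
s,p,M=state(); g=p+M[:,2]*ctrl.grasp_offset
a=np.linspace(0,2*np.pi,80); D=np.array([[.047*np.cos(t),.047*np.sin(t),.008] for t in a])
def pan(n,x0,y0,w,h,K,ths):
    c=viewer.camera(n); o=cv2.resize(c["frame"][y0:y0+h,x0:x0+w],None,fx=K,fy=K,interpolation=2)
    for th,col in ths:
        Rt=R.from_rotvec(np.array([-np.sin(.057),np.cos(.057),0])*th).as_matrix()
        uv=np.array([proj(c,g+Rt@(d-[0,0,.0359])) for d in D]); cv2.polylines(o,[((uv-[x0,y0])*K).astype(np.int32)],True,col,1)
    return o
L=[(0,(0,255,0)),(-.22,(0,0,255))]
u,v=proj(viewer.camera("side"),g-[0,0,.03]).astype(int); S=(u-34,v-34,66,66,6)
u,v=proj(viewer.camera("top"),g-[0,0,.03]).astype(int); T=(u-30,v-30,60,30,6)
r=np.hstack([pan("side",*S,[]),pan("side",*S,L)]); cv2.imwrite("pics/k.png",r); print(r.shape)
E
```

```text
(396, 792, 3)
```

View pics/k.png

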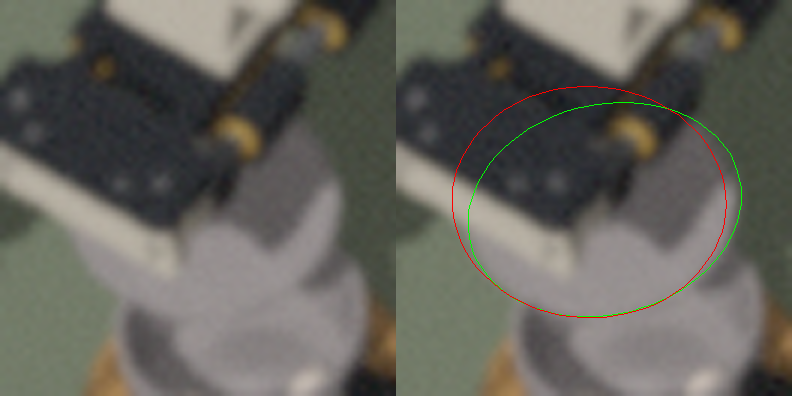

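Last picture: a level disc at the grasp point (green) meets the lid's visible edges at left (75,230), right (343,200) and upper right (300,120). The networks put the lid about 8 mm further in +x, so I'll settle it with an edge fit against the green desk.

```bash
cat > t3.py <<'E'
from h import *
from scipy.optimize import least_squares
s,p,M=state(); g=p+M[:,2]*ctrl.grasp_offset
a=np.linspace(0,2*np.pi,180); D=np.array([[.047*np.cos(t),.047*np.sin(t),z] for t in a for z in(.006,.010)])
def hull(c,q):
    Rt=R.from_rotvec(np.array([-np.sin(.057),np.cos(.057),0])*q[0]).as_matrix()@R.from_euler("z",.057).as_matrix()
    P=g+(D+[q[1],0,-.0359])@Rt.T
    return cv2.convexHull(np.array([proj(c,x) for x in P],np.float32))
c=viewer.camera("side"); F=np.mean([viewer.camera("side")["frame"].astype(float) for _ in range(3)]+[c["frame"]],0)
G=cv2.GaussianBlur(F[...,1]-(F[...,0]+F[...,2])/2,(0,0),.7)   # greenness: desk high, steel ~0
h0=hull(c,[0,0])[:,0]; ctr=h0.mean(0); pts=[]
for ang in np.r_[np.arange(-52,12,4),np.arange(128,172,4)]:
    d=np.array([np.cos(np.radians(ang)),np.sin(np.radians(ang))]); 
    r0=max(t for t in np.arange(5,45,.1) if cv2.pointPolygonTest(h0.reshape(-1,1,2),tuple((ctr+d*t).tolist()),False)>=0)
    rr=np.arange(r0-6,r0+6,.1); pr=cv2.remap(G.astype(np.float32),(ctr[0]+d[0]*rr).astype(np.float32).reshape(1,-1),(ctr[1]+d[1]*rr).astype(np.float32).reshape(1,-1),1)[0]
    gr=np.gradient(pr); i=gr.argmax(); 
    if gr[i]*10>1.5: pts.append((ang,*(ctr+d*rr[i]),rr[i]-r0,gr[i]*10))
for x in pts: print("ang %d  edge-level(px) %.1f grad %.1f"%(x[0],x[3],x[4]))
pts=np.array(pts)
res=lambda q:[cv2.pointPolygonTest(hull(c,q),(float(x),float(y)),True) for x,y in pts[:,1:3]]
for t in(-.25,0,.25):
    r=least_squares(res,[t,0],loss="soft_l1",diff_step=1e-2,x_scale=[.1,.005]); print("world tilt, offset x",r.x.round(4),"cost",round(r.cost,2),"of",len(pts))
E
python3 t3.py
```

```text
ang -52  edge-level(px) -0.7 grad 1.9
ang -48  edge-level(px) -0.3 grad 2.7
ang -44  edge-level(px) -0.6 grad 3.1
ang -40  edge-level(px) -0.5 grad 3.5
ang -36  edge-level(px) -0.8 grad 3.5
ang -32  edge-level(px) -1.3 grad 3.3
ang -28  edge-level(px) -1.9 grad 3.7
ang -24  edge-level(px) -1.5 grad 3.7
ang -20  edge-level(px) -1.6 grad 3.1
ang -16  edge-level(px) -1.6 grad 3.2
ang -12  edge-level(px) -1.1 grad 3.4
ang -8  edge-level(px) -1.4 grad 4.2
ang -4  edge-level(px) -0.9 grad 4.0
ang 0  edge-level(px) -1.0 grad 3.8
ang 4  edge-level(px) -0.5 grad 3.9
ang 8  edge-level(px) -0.8 grad 3.9
ang 128  edge-level(px) 4.8 grad 1.9
ang 132  edge-level(px) 2.3 grad 3.0
ang 136  edge-level(px) -0.4 grad 4.7
ang 140  edge-level(px) -0.3 grad 5.4
ang 144  edge-level(px) -0.9 grad 5.6
ang 148  edge-level(px) -0.9 grad 5.5
ang 152  edge-level(px) -0.4 grad 5.3
ang 156  edge-level(px) -0.2 grad 5.3
ang 160  edge-level(px) 0.0 grad 5.1
ang 164  edge-level(px) 0.2 grad 5.5
ang 168  edge-level(px) 0.6 grad 5.0
world tilt, offset x [-0.286  -0.0062] cost 6.26 of 27
world tilt, offset x [0.     0.0022] cost 10.74 of 27
world tilt, offset x [-0.2854 -0.0062] cost 6.26 of 27
```

```bash
cat > t4.py <<'E'
from h import *
from scipy.optimize import least_squares
a=np.linspace(0,2*np.pi,180); D=np.array([[.047*np.cos(t),.047*np.sin(t),z] for t in a for z in(.006,.010)])
c=viewer.camera("side")
def hull(g,th,e,ey):
    Rt=R.from_rotvec(np.array([-np.sin(.057),np.cos(.057),0])*th).as_matrix()@R.from_euler("z",.057).as_matrix()
    P=g+(D+[e,ey,-.0359])@Rt.T
    return cv2.convexHull(np.array([proj(c,x) for x in P],np.float32))
def edges(F,g,guess,angs):
    F=F.astype(float); G=cv2.GaussianBlur(F[...,1]-(F[...,0]+F[...,2])/2,(0,0),.8).astype(np.float32)
    h0=hull(g,*guess); ctr=h0[:,0].mean(0); out=[]
    for ang in angs:
        d=np.array([np.cos(np.radians(ang)),np.sin(np.radians(ang))])
        r0=max(t for t in np.arange(5,45,.1) if cv2.pointPolygonTest(h0,tuple((ctr+d*t).tolist()),False)>=0)
        rr=np.arange(r0-6,r0+6,.1); pr=cv2.remap(G,(ctr[0]+d[0]*rr).astype(np.float32).reshape(1,-1),(ctr[1]+d[1]*rr).astype(np.float32).reshape(1,-1),1)[0]
        gr=np.gradient(pr); i=gr.argmax()
        if gr[i]*10>2: out.append(ctr+d*rr[i])
    return np.array(out)
g0=np.array([.4928,.3844,.136]); s,p,M=state(); g1=p+M[:,2]*ctrl.grasp_offset
F0=cv2.imread("pics/iraw.png"); F1=np.mean([viewer.camera("side")["frame"].astype(float) for _ in range(3)],0)
A0=np.r_[np.arange(-60,12,4),np.arange(140,172,4)]
e0=edges(F0,g0,(.22,0,0),A0); e1=edges(F1,g1,(0,0,0),np.r_[np.arange(-52,12,4),np.arange(136,172,4)])
print(len(e0),len(e1))
def r1(E,g,th,e,ey,b): 
    h=hull(g,th,e,ey); return np.array([cv2.pointPolygonTest(h,(float(x),float(y)),True) for x,y in E])-b
kw=dict(loss="soft_l1",f_scale=.5,diff_step=1e-2)
for t in(-.3,0.01,.25,.5):
    o=[]
    for E,g in((e0,g0),(e1,g1)):
        r=least_squares(lambda q:r1(E,g,q[0],q[1],0,q[2]),[t,.001,.5],x_scale=[.1,.005,.3],**kw); o.append((r.x.round(3).tolist(),round(r.cost,2)))
    r=least_squares(lambda q:np.r_[r1(e0,g0,q[0],q[1],0,q[2]),r1(e1,g1,q[0]-.23,q[1],0,q[2])],[t,.001,.5],x_scale=[.1,.005,.3],**kw)
    print(t,"each",o,"joint",r.x.round(4),round(r.cost,2))
E
python3 t4.py
```

```text
26 24
-0.3 each [([0.069, -0.001, -0.181], np.float64(2.35)), ([-0.167, -0.002, 0.255], np.float64(1.38))] joint [ 0.0519 -0.0019 -0.0263] 4.48
0.01 each [([0.069, -0.001, -0.18], np.float64(2.35)), ([-0.167, -0.002, 0.255], np.float64(1.38))] joint [ 0.0523 -0.0019 -0.0257] 4.48
0.25 each [([0.068, -0.001, -0.181], np.float64(2.35)), ([-0.168, -0.002, 0.254], np.float64(1.38))] joint [ 0.0524 -0.0019 -0.0255] 4.48
0.5 each [([0.069, -0.001, -0.181], np.float64(2.35)), ([-0.167, -0.002, 0.255], np.float64(1.38))] joint [ 0.0518 -0.0019 -0.0266] 4.48
```

The joint edge fit shows a level disc looks skewed off-axis in this camera. The lid was nearly level before my turn and sits at -0.17 rad now, so I'll turn it back.

Emit:
{"api": "arm_command", "payload": {
  "rows": [
    [[10,0,1,0,-0.06,0,1],[20,0,2,0,-0.12,0,1],[29,0,3,0,-0.18,0,1],[32,0,3.3,0,-0.2,0,1],[32,0,3.3,0,-0.2,0,1],[32,0,3.3,0,-0.2,0,1],[32,0,3.3,0,-0.2,0,1]]
  ]
}}

```text
time_s: 43.2
tcp_pos: [0.486, 0.3851, 0.3032]
tcp_rot: [-0.0, 0.999, 0.029, 0.015]
force: [-0.6, 0.5, -1.1]
opening: 0.0214
```

```bash
cat >> t4.py <<'E'
print(g1,"now")
E
python3 t4.py | grep -E "0.01|now"; python3 - <<'E'
from h import *
now()
s,p,M=state(); g=p+M[:,2]*ctrl.grasp_offset
for z in(.090,.080): 
    print("to z",z,(M.T@(np.array([.4915,.386,z])-g)*1000).round(1))
E
```

```text
0.01 each [([0.069, -0.001, -0.18], np.float64(2.35)), ([0.09, -0.001, -0.081], np.float64(1.8))] joint [ 2.589e-01 -1.000e-04 -1.565e-01] 13.5
[0.49108308 0.38538827 0.13600779] now
t 43.4 grasp [0.4912 0.3854 0.1362] yaw 0.058 j [ 0.59  0.24  1.55 -0.02  1.32  2.11] open 0.0213 F [ 0.3  0.1 -0.2] [0.07 0.05 0.01]
to z 0.09 [-1.1 -0.6 46.2]
to z 0.08 [-1.4 -0.6 56.2]
```

Emit:
{"api": "arm_command", "payload": {
  "rows": [
    [[-1,-0.6,10,0,0,0,1],[-1,-0.6,25,0,0,0,1],[-1,-0.6,38,0,0,0,1],[-1,-0.6,45,0,0,0,1],[-1,-0.6,49,0,0,0,1],[-1,-0.6,52,0,0,0,1],[-1,-0.6,52,0,0,0,1],[-1,-0.6,52,0,0,0,1]]
  ]
}}

```text
time_s: 44.2
tcp_pos: [0.4873, 0.3858, 0.2519]
tcp_rot: [-0.001, 0.999, 0.029, 0.015]
force: [-0.2, -0.0, -0.4]
opening: 0.0214
```

```bash
python3 - <<'E'
from h import *
now()
for n in('side','top'):
  viewer.camera(n)
  for t in ('bowl','lid'):
   for d in viewer.place_of(n,t)[:3]:
    if d['at'][1]>.3: print(n,t,round(d['score'],2),np.round(d['at'],4))
E
```

```text
t 44.2 grasp [0.4924 0.3862 0.0846] yaw 0.058 j [ 0.59  0.29  1.59 -0.02  1.23  2.11] open 0.0214 F [-0.2 -0.  -0.4] [0.01 0.08 0.01]
side bowl 0.65 [0.4894 0.3881 0.0067]
side bowl 0.64 [0.4916 0.3838 0.0452]
side lid 0.95 [0.4893 0.3842 0.0501]
top lid 0.43 [0.4926 0.3856 0.0486]
```

Emit:
{"api": "arm_command", "payload": {
  "rows": [
    [[-1,0,2,0,0,0,1],[-1,0,3.5,0,0,0,1],[-1,0,4.5,0,0,0,1],[-1,0,4.5,0,0,0,1],[-1,0,4.5,0,0,0,1]]
  ]
}}

```text
time_s: 45.0
tcp_pos: [0.4864, 0.3857, 0.2478]
tcp_rot: [-0.001, 0.999, 0.029, 0.015]
force: [-1.4, -1.4, 7.2]
opening: 0.0214
```

```bash
python3 -c "
from h import *
now()"
```

```text
t 45.0 grasp [0.4915 0.3861 0.0806] yaw 0.058 j [ 0.59  0.3   1.59 -0.02  1.23  2.11] open 0.0214 F [-1.4 -1.4  7.2] [-0.29  0.61  0.04]
```

Emit:
{"api": "arm_command", "payload": {
  "rows": [
    [[-1,0,0,0,0,0,0.7],[-1,0,0,0,0,0,0.4],[-1,0,0,0,0,0,0],[-1,0,0,0,0,0,0],[-1,0,0,0,0,0,0],[-1,0,0,0,0,0,0],[-1,0,0,0,0,0,0],[-1,0,-30,0,0,0,0],[-1,0,-75,0,0,0,0],[-1,0,-120,0,0,0,0],[-1,0,-165,0,0,0,0],[-1,0,-190,0,0,0,0],[-20,40,-190,0,0,0,0],[-50,80,-190,0,0,0,0],[-80,120,-190,0,0,0,0],[-90,165,-190,0,0,0,0],[-90,210,-190,0,0,0,0],[-90,255,-190,0,0,0,0],[-90,300,-190,0,0,0,0],[-90,340,-190,0,0,0,0]]
  ]
}}

```text
time_s: 47.0
tcp_pos: [0.4099, 0.0388, 0.4344]
tcp_rot: [-0.0, 0.999, 0.029, 0.016]
force: [1.3, 0.0, 0.4]
opening: 0.0929
```

```bash
python3 - <<'E'
from h import *
now()
for n in ("side","top"):
  c=viewer.camera(n);cv2.imwrite(f"pics/{n}9.png",c["frame"])
  for t in "bowl","lid","mat","mug","sprayer","stamp","carton","flask":
    for d in viewer.place_of(n,t)[:2]: print(n,t,round(d["score"],2),np.round(d["at"],4))
a=cv2.resize(cv2.imread("pics/top9.png")[140:260,130:310],None,fx=2.6,fy=2.6,interpolation=2)
b=cv2.resize(cv2.imread("pics/side9.png")[290:380,165:255],None,fx=3.467,fy=3.467,interpolation=2)
cv2.imwrite("pics/l.png",np.hstack([a,b]))
E
```

```text
t 47.0 grasp [0.4151 0.039  0.2671] yaw 0.058 j [-0.03 -0.43  1.94  0.    1.6   1.48] open 0.0929 F [1.3 0.  0.4] [ 0.01 -0.    0.01]
side bowl 0.79 [0.4887 0.3844 0.0062]
side bowl 0.55 [0.5135 0.0143 0.0736]
side lid 0.94 [0.4907 0.3824 0.0438]
side lid 0.89 [ 0.3296 -0.151   0.0064]
side mat 0.97 [ 0.489   0.3848 -0.0032]
side mat 0.37 [0.4881 0.3823 0.0442]
side mug 0.91 [ 4.55e-01  2.28e-01 -2.00e-04]
side mug 0.55 [0.6375 0.0364 0.2017]
side sprayer 0.7 [ 0.6235  0.4896 -0.0022]
side stamp 0.74 [ 6.790e-01  2.254e-01 -6.000e-04]
side carton 0.9 [ 0.6569 -0.23    0.0027]
side flask 0.59 [ 0.6581 -0.2255  0.0039]
side flask 0.4 [ 0.6193 -0.4889  0.0026]
top bowl 0.45 [0.511  0.017  0.0772]
top bowl 0.43 [0.4916 0.3883 0.0005]
top lid 0.95 [0.4924 0.3867 0.0434]
top lid 0.82 [ 0.3296 -0.1525 -0.0005]
top mat 0.85 [0.4959 0.3882 0.0011]
top mug 0.94 [0.4526 0.229  0.002 ]
top mug 0.34 [0.6367 0.04   0.0009]
top sprayer 0.86 [0.6253 0.4891 0.0036]
top stamp 0.4 [ 0.673   0.2251 -0.0027]
top carton 0.67 [ 0.6568 -0.2256 -0.0056]
top flask 0.68 [ 0.4916  0.3863 -0.0016]
```

View pics/l.png

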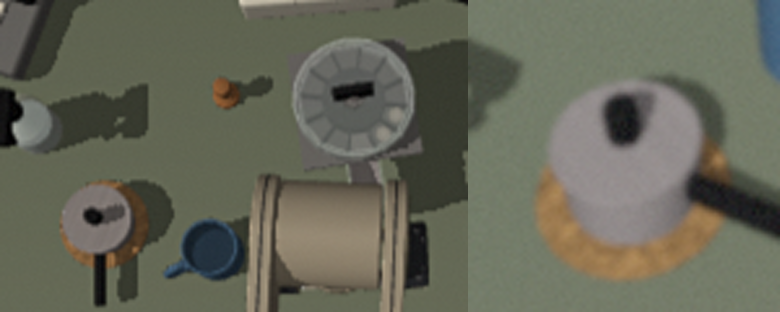

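The final picture shows the lid seated flat on the bowl on the mat, at (97,218) in the left crop and (625,150) in the right. Two tablets are still in the drum, the paddle is a quarter turn on, and the bystanders haven't moved. Both cameras put the lid origin at z ≈ 0.0436, against 0.044 when seated.

```bash
python3 -c "
from plant import workorder
print(workorder.finish_job())"
```

```text
the job is handed in; nothing more can be done
None
```

The job is done and handed in at about 47 s of the 72 s allowed. The bowl went under the spout, the knob was turned three clicks, and the bowl was carried to the mat with three tablets. The grey steel lid was then seated on it; no verdict was reported.

**Last checks:**
- **Bowl and mat:** the bowl is at about (0.490, 0.386) and the mat centre at about (0.492, 0.386).
- **Lid:** its origin is at z ≈ 0.0436, against an expected 0.044. It is centred within about 2–3 mm on the camera estimates and looks level.
- **Dispenser:** two tablets are still in the drum and the paddle stands a quarter turn on.
- **Bystanders:** mug, sprayer, stamp and carton agree with their starting places within a few mm, as does the flask in the side view. In the last top view the network reported the flask at the bowl, a clear misreading. The green lid was not touched.

**What disagreed or went wrong:**
- **Lid tilt:** I misread the camera's off-axis view as a tilted lid and turned it by 0.23 rad. An edge fit showed the error and I turned most of it back before lowering. Even then the tilt and position estimates disagreed by about 0.05 rad and a few mm.
- **Paddle grip:** the fingers stopped at 16 mm on the 12 mm bar. I never explained this, but the turn finished on the third click.
- **Tablets under the lid:** I last saw all three in the bowl on the mat, before the lid went on. They can't be seen now.

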